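Secure a tube rack on the bench shaker

TASK

Make the tube rack that stands askew on the shaker ready for shaking. Its tubes are only loosely capped, so do not pick it up or tip it: with the fingers, push it back flat against the rear fence of the shaker platform, and slide the movable end block along to the left until the rack's left end is fully home against the fixed end plate, the block is snug against its right end and the rack is held at both ends. Leave everything else where it stands.

Things in the scene. Friction and masses are not known exactly. Their poses are not given: they have to be found in the camera images.
- shaker: bench shaker fixed to the bench, with a flat platform on top, 180 mm deep (x) by 310 mm wide (y), top 65 mm above the bench. Origin: centre of its underside, on the bench; x points to its rear (away from the robot), y to its left, z up. Turned by up to 0.18 rad
- fence (a point): middle of the foot of the inner face of the straight steel fence along the platform's rear edge: at the shaker's x = 80 mm, on the platform top; the fence is 306 mm long and 36 mm high. Axes as the shaker's
- end_plate (a point): foot of the inner (right) face of the fixed end plate at the platform's left end, in the middle of the pocket for the rack's left end: shaker's x = 45, y = 145 mm, on the platform top. Plate 30 mm high. A lip at its front, inner face 73 mm in front of the fence, reaches 14 mm to the right and flares at its mouth. Axes as the shaker's
- rack_home (a point): where the rack's origin must come to lie: point on the platform top at the shaker's x = 45, y = 65 mm; axes as the shaker's, to which the rack's axes must be parallel
- tube_rack: teal microtube rack, loose on the platform, 69 mm wide (its x, -33 front to +35 rear), 160 mm long (y, +-80), 0.1 to 0.2 kg. Origin: centre of underside; z up. Flat ends 40 mm high; on each long side a sill 0 to 12 mm high and the top plate's edge at 37 to 40 mm are flush; tubes reach 46 mm. Starts 5 to 60 mm off the fence, turned up to 0.25 rad, clear of pockets and block
- end_block (a joint): how far the movable end block at the platform's right end has been slid to the left (shaker's +y), m: 0 at the far right, starts at 0 to 0.02; it meets the right end of a rack that is home at 0.105. It stays where it is left; sliding friction about 3 N. It can push the rack along in front of it
- block_push (a point): middle of the outer (right) face of the movable end block, the face to push on: upright, ribbed, 64 mm wide along the shaker's x, from 1 to 30 mm above the platform; the point is 15 mm above it. The block's inner face is 23 mm to the left and carries a flared front lip like the fixed one, reaching 14 mm farther left. Axes as the shaker's
- spare_rack: the other microtube rack, 69x160x46 mm, upright on the bench to the left of the shaker; leave alone
- timer: white bench timer, 66x70x26 mm, on the bench to the right; leave alone
- forceps: metal forceps, 128 mm long, lying on the bench to the right; leave alone
- petri: closed petri dish, 91 mm across, 16 mm high, on the bench left of the shaker; leave alone
- bottle: small reagent bottle, 45 mm across, 82 mm high, on the bench behind the shaker to the right; leave alone
- tube_50: 50 ml tube standing upright, 36 mm across, 114 mm high, on the bench behind the shaker to the left; leave alone
- cool_block: cooling rack, 78x115x30 mm, on the bench far left; leave alone
- pipette: micropipette lying on the bench far right, 261 mm long; leave alone

How it is judged:
At the end, for the whole second after the job is handed in: The rack stands on the platform in both pockets: within 6 mm of the rear fence and 5 mm of the fixed end plate, parallel to the fence within 0.05 rad, upright and at rest; the end block is within 5 mm of where it meets the rack's right end (joint above 0.100) (x of tube_rack in the frame of shaker between 0.039 and 0.049 m and y of tube_rack in the frame of shaker between 0.06 and 0.069 m and z of tube_rack in the frame of shaker below 0.069 m and angle between the y axis of tube_rack and the y axis of shaker, either way round below 0.05 rad and angle between tube_rack's own z axis and vertical below 0.05 rad and value of joint end_block above 0.1 m and linear speed of tube_rack below 0.01 m/s); the robot touches nothing.
It fails at once if the rack is lifted off the platform (more than 7 mm) or tipped (more than 0.2 rad) (z of tube_rack in the frame of shaker above 0.072 m or angle between tube_rack's own z axis and vertical above 0.2 rad).
It fails at once if the rack falls off the platform (z of tube_rack in the frame of shaker below 0.055 m).
It fails at once if another thing on the bench is moved by more than 20 mm (distance of any of spare_rack, timer, forceps, petri, bottle, tube_50, cool_block, pipette from where it was at the start of the episode above 0.02 m).
It also fails if it takes over 42 s, if anything falls off the work surface, if the arm or the gripper's body presses on something with over 40 N, if the wrist force passes 120 N, or if a joint passes its speed limit or range.

ROBOT

A 6-joint arm with a two-finger parallel gripper is mounted at the origin on a cart in front of the work surface, level with it; the furniture and walls round the work are solid. World frame = base frame: x ahead of the robot, y to its left, z up, the work surface at z = 0. Lengths are in m, angles in rad, forces in N, time in s.
With the tool pointing down it reaches from about 0.3 to 0.775 m from the base axis. Payload 14.6 kg.
Tool frame: the origin (TCP) lies at the very end of the fingers, on their centre line; the grasp point (between the pads) lies 19 mm behind it; x points along the fingers, z is the direction in which the jaws open and shut, and the axes are right-handed (so a half turn about x gives the same grasp; the last joint's range is limited). The gripper opens to 94 mm and grips with 3 to 60 N. Pads are 16 mm wide; open, the fingers measure 119 mm over their backs; the gripper's body (75 mm by 177 mm) begins 78 mm behind the grasp point.
Start: joints at [1.091, 0.3, 1.521, -0, 1.321, -0.067], TCP at [0.221, 0.504, 0.205] pointing down, gripper open.
Joint ranges: [-3.03, 3.03], [-0.79, 2.21], [0.23, 2.52], [-1.04, 4.18], [0, 3.07], [-2.55, 2.55]. Speed limits (rad/s): [2.22, 2.22, 2.57, 3.14, 3.14, 3.14].

INTERFACE

Orientations are given as [roll, pitch, yaw] about the fixed x, y, z axes, in that order (R = Rz(yaw) Ry(pitch) Rx(roll)).
In Python, from station import ctrl gives the robot as it stands. The module is installed in compiled form; this text tells all that it offers.
- The arm moves only by the tool servo_tool, never from a script. Its argument "motion" is one flat list of numbers, 4 for each row, row after row: the shift along the tool's x, y, z in mm, then the turn about the tool's x in degrees. In form: [dx, dy, dz, roll, dx, dy, dz, roll, ...]. A call has 1 to 20 rows; each row is the pose to reach, as a shift and turn from the pose commanded when the call began, along the tool's axes at that moment; what a row does not reach only later rows make up. A row lasts 1/8 s, in which the tool goes at most 62.5 mm and 10.7 degrees, less where a joint would pass 70% of its speed; a pose out of reach is approached as far as the arm can. A call with a gripper value outside its range is refused whole. "gripper" is the opening, from 0 (shut) to 1 (fully open), set as the call begins (left out, the last holds). The fingers move at their own pace and stop on an object; "force" is the grip in N (left out, the last holds). Time passes only in rows, so rows that repeat a pose let the fingers close. It gives the time, the measured TCP pose, the force and the opening at its end, in the units of the state.
- ctrl.get_obs(): the state, without advancing time (a new reading comes with each control period).
- ctrl.camera(name): name is "scene" or "side" or "wrist"; returns a dict with "color" (480x640x3 uint8, red, green, blue), "z_map" (480x640 float32, m along the optical axis (not along the pixel's ray), 0 where there is no reading), "fx", "fy", "cx", "cy" (pixels), "rvec" (rotation vector, rad) and "tvec" (3), from world to camera coordinates, as OpenCV has them. Camera axes: x right, y down, z forward; pixel columns grow to the right and rows downward; lengths in m; the calibration is good to about 2 mm. A picture is of the moment at which its call begins.
- ctrl.hand_in(): hands the job in, once; it reports no verdict.
The state is a dict: "time_s": time; "qpos": joint angles; "joint_vel": joint speeds; "tau": joint torques, N m; "ee_pos": TCP position; "eef_rot": TCP orientation; "force": force on the tool from outside, world axes, zero at the start; "moment": the same for the moment, N m; "grip_width": finger opening in m.
Only numpy, scipy, OpenCV 4.12 (cv2) and the standard library are available. Lean on these libraries where they do the work, as an engineer would, in place of code of your own. Each camera call takes 0.05 s, during which the arm holds its last target.

## Working session

There is one attempt and no reset: what is moved stays moved. The work goes in short steps, Python scripts to look and compute and a tool call to move; the robot and the scene stay as the last step left them, time stands still between calls to the robot, and variables do not carry over. Pictures are saved under pics/ and viewed, and the job is handed in when it is done.

Besides the shell and the picture viewer there is one more tool, called after ">>>" by a JSON object that holds its "fn" and its "kwargs". servo_tool: Moves the arm, as the interface text tells. Its arguments: {"type":"object","properties":{"motion":{"type":"array","items":{"type":"number"}},"gripper":{"type":"number"},"force":{"type":"number"}},"required":["motion"]}

```bash
mkdir -p pics; ls; python3 - <<'E'
from station import ctrl
import cv2, pickle
o=ctrl.get_obs(); print({k:o[k] for k in('time_s','ee_pos','eef_rot','force','grip_width')})
for n in('scene','side','wrist'):
    c=ctrl.camera(n); pickle.dump(c,open(n+'0.pkl','wb'))
    cv2.imwrite(f'pics/{n}0.png',c['color'][:,:,::-1]); print(n,c['fx'],c['rvec'],c['tvec'])
E
```

```text
pics
{'time_s': 0.0, 'ee_pos': array([0.22051976, 0.50355589, 0.20488773]), 'eef_rot': array([ 3.07397503,  1.56962145, -2.05119575]), 'force': array([ 0.42627376, -0.36705911,  0.11944948]), 'grip_width': 0.09391332535227012}
scene 474.4998813686912 [ 1.99582965 -0.61307372  0.36602885] [-0.40635675  0.2470877   1.01097991]
side 516.3966779855787 [ 1.91814461 -0.33380287  0.2152432 ] [-0.48728904  0.16018908  1.29415773]
wrist 393.6328535193948 [-2.42962679 -1.58751873 -0.22147405] [-0.55068184 -0.0284865   0.39052725]
```

View pics/scene0.png

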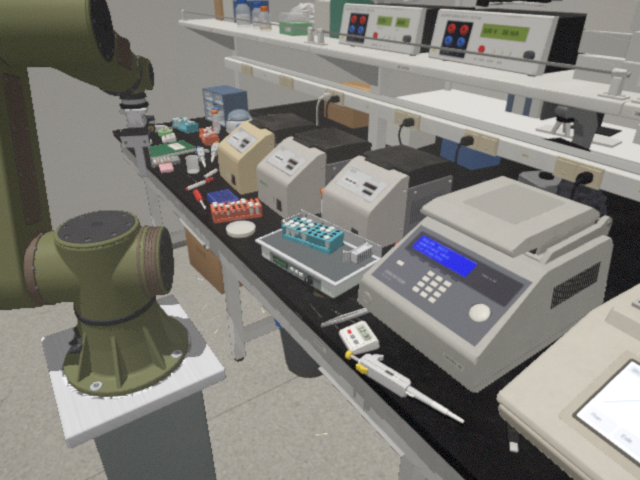

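View pics/side0.png

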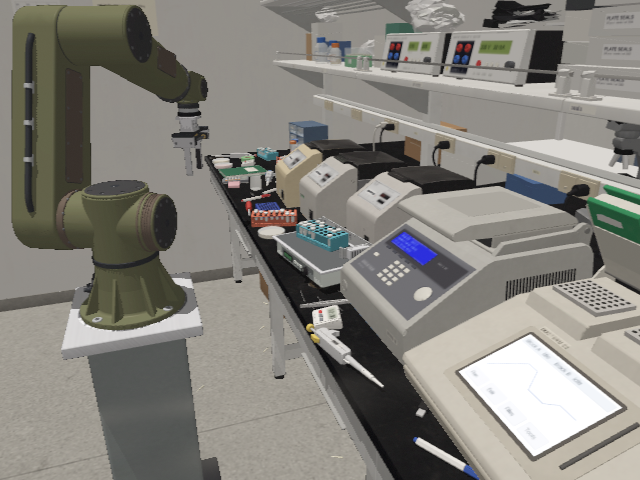

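View pics/wrist0.png

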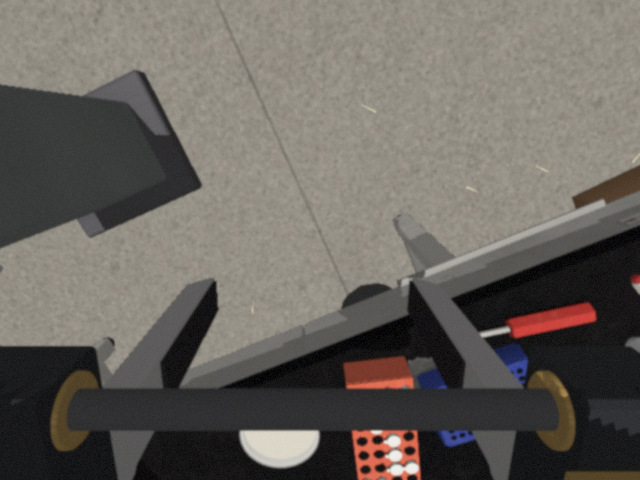

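```bash
cat > h.py <<'E'
import numpy as np,cv2,pickle
def ld(f): return pickle.load(open(f,'rb'))
def cloud(c):
    R=cv2.Rodrigues(np.array(c['rvec'],float))[0];t=np.array(c['tvec'],float).ravel()
    v,u=np.mgrid[:480,:640];z=c['z_map'].astype(float)
    P=np.stack([(u-c['cx'])/c['fx']*z,(v-c['cy'])/c['fy']*z,z],-1)
    W=(P-t)@R; W[z<=0]=np.nan
    return W
def ray(c,uv,h):
    R=cv2.Rodrigues(np.array(c['rvec'],float))[0];t=np.array(c['tvec'],float).ravel()
    uv=np.atleast_2d(np.array(uv,float));d=np.stack([(uv[:,0]-c['cx'])/c['fx'],(uv[:,1]-c['cy'])/c['fy'],np.ones(len(uv))],-1)@R
    o=-R.T@t
    return o+d*((h-o[2])/d[:,2])[:,None]
def proj(c,P):
    return cv2.projectPoints(np.atleast_2d(np.array(P,float)),np.array(c['rvec'],float),np.array(c['tvec'],float),np.array([[c['fx'],0,c['cx']],[0,c['fy'],c['cy']],[0,0,1.]]),None)[0][:,0]
E
python3 - <<'E'
from h import *
for n,(a,b,e,d) in {'scene':(190,180,390,330),'side':(240,190,400,310)}.items():
    c=ld(n+'0.pkl'); W=cloud(c)
    cv2.imwrite(f'pics/{n}0c.png',cv2.resize(c['color'][b:d,a:e,::-1],(800,int(800*(d-b)/(e-a))) ,interpolation=cv2.INTER_CUBIC)) 
    m=(abs(W[...,2]-.065)<.004)&(W[...,0]>.2)&(W[...,0]<.8)&(abs(W[...,1])<.5)
    p=W[m]; print(n,len(p),p.min(0),p.max(0)); print(cv2.minAreaRect(p[:,:2].astype(np.float32)))
    for q in ((258,243),(336,293),(374,262),(240,228)): print(q,W[q[1],q[0]])
E
```

```text
scene 3543 [ 0.3983942  -0.49477813  0.06100287] [0.79939723 0.49610911 0.06899871]
((0.6131525635719299, -0.00842052698135376), (0.3746793866157532, 1.0071169137954712), 8.15625)
(258, 243) [0.44659707 0.26432441 0.00228401]
(336, 293) [ 0.468601   -0.10332633  0.02677777]
(374, 262) [ 0.59657703 -0.09050549  0.06451949]
(240, 228) [0.43133072 0.35242259 0.019459  ]
side 1891 [ 0.40310913 -0.49727449  0.06101358] [0.69220808 0.49830347 0.06899926]
((0.5297583937644958, 0.0018745064735412598), (0.9986966252326965, 0.2785302996635437), 85.90760803222656)
(258, 243) [ 0.3838561   0.30991911 -0.0021901 ]
(336, 293) [ 4.97501252e-01 -1.18062552e-01 -1.62307294e-04]
(374, 262) [ 0.54629515 -0.24254717  0.13110073]
(240, 228) [ 0.40125408  0.76897163 -0.10704999]
```

View pics/scene0c.png

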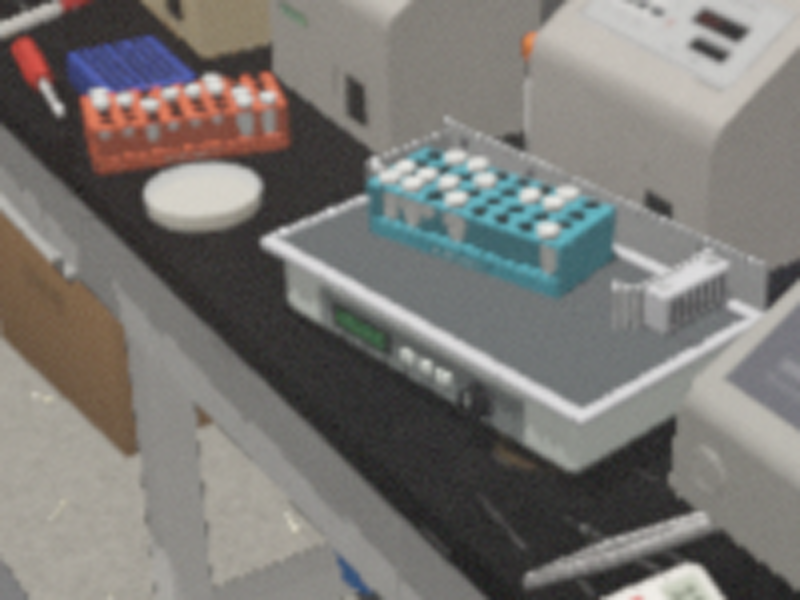

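View pics/side0c.png

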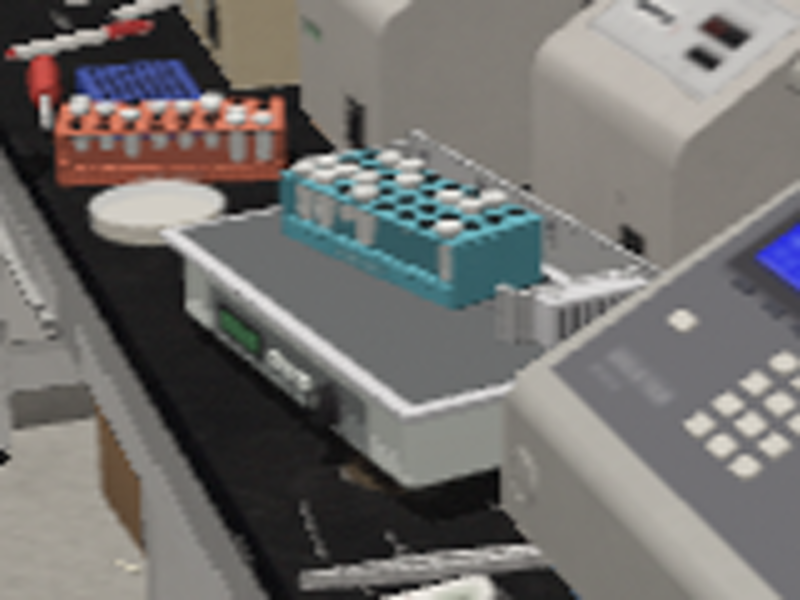

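```bash
python3 - <<'E'
from h import *
from scipy.spatial.transform import Rotation as Ro
c=ld('scene0.pkl')
P=ray(c,[(256.25,240),(335,283.75),(379.25,259)],.065);print(P)
print(np.linalg.norm(P[1]-P[0]),np.linalg.norm(P[2]-P[1]))
print('rack top', ray(c,[(282.5,226.5),(331,245),(343.5,231.5)],.105))
d=P[0]-P[1];print('yaw',np.arctan2(-d[0],d[1]));d=P[2]-P[1];print(np.arctan2(d[1],d[0]))
w=ld('wrist0.pkl');R=cv2.Rodrigues(w['rvec'])[0];print('cam pos',-R.T@w['tvec'],'axes',R.round(3))
from station import ctrl
o=ctrl.get_obs();T=Ro.from_euler('xyz',o['eef_rot']).as_matrix();print(T.round(3))
print('cam in tool',T.T@(-R.T@w['tvec']-o['ee_pos']), (R@T).round(3))
E
```

```text
[[ 0.40153497  0.18037874  0.065     ]
 [ 0.45649927 -0.11491348  0.065     ]
 [ 0.616727   -0.08732977  0.065     ]]
0.30036406466609866 0.1625847132734474
rack top [[ 0.46462493  0.1421788   0.105     ]
 [ 0.51494879 -0.01538925  0.105     ]
 [ 0.58496769  0.02554163  0.105     ]]
yaw 0.18402923736016832
0.17048205656649318
cam pos [0.1485324  0.53593548 0.38377701] axes [[ 0.402  0.916  0.001]
 [ 0.881 -0.386  0.273]
 [ 0.25  -0.109 -0.962]]
[[-0.    -0.916  0.401]
 [-0.001  0.401  0.916]
 [-1.     0.    -0.001]]
cam in tool [-0.17876393  0.07896404  0.00054329] [[-0.001 -0.     1.   ]
 [-0.273 -0.962 -0.001]
 [ 0.962 -0.273  0.001]]
```

>>> {"fn": "servo_tool", "kwargs": {"motion": [-20, -40, -35, -4, -30, -90, -80, -10, -40, -140, -120, -18, -50, -190, -165, -26, -60, -245, -210, -33.4, -65, -300, -255, -33.4, -65, -345, -295, -33.4, -65, -383, -327, -33.4, -65, -383, -327, -33.4, -65, -383, -327, -33.4, -65, -383, -327, -33.4], "gripper": 1}}

```text
time_s: 1.52
ee_pos: [0.4399, 0.0518, 0.2704]
eef_rot: [0.42, 1.571, 2.162]
force: [-0.4, 0.6, 0.7]
grip_width: 0.094
```

```bash
python3 - <<'E'
from station import ctrl
import cv2, pickle
o=ctrl.get_obs(); print({k:o[k] for k in('time_s','ee_pos','eef_rot','qpos','force','grip_width')})
for n in('wrist','scene'):
    c=ctrl.camera(n); pickle.dump(c,open(n+'1.pkl','wb'))
    cv2.imwrite(f'pics/{n}1.png',c['color'][:,:,::-1])
E
```

```text
{'time_s': 1.525, 'ee_pos': array([0.43987963, 0.05176212, 0.27041248]), 'eef_rot': array([0.41961652, 1.57058457, 2.16183935]), 'qpos': array([ 3.42957193e-02,  1.02312831e-02,  1.70373244e+00,  1.81630825e-04,
        1.42774083e+00, -1.70795301e+00]), 'force': array([-0.43280296,  0.56885388,  0.65411076]), 'grip_width': 0.09397624685389518}
```

View pics/wrist1.png

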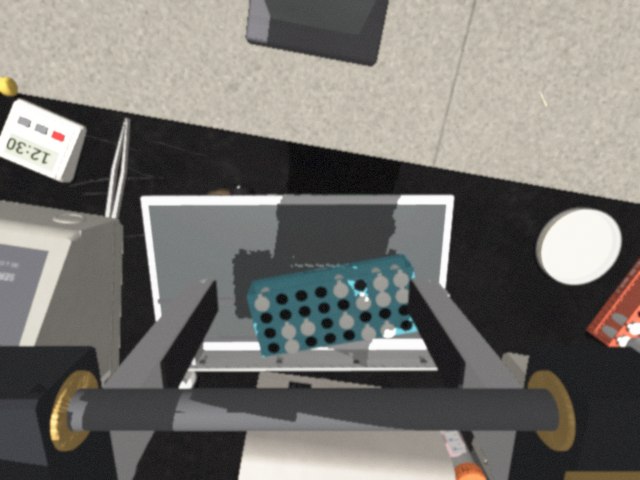

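```bash
python3 - <<'E'
from h import *
c=ld('wrist1.pkl');W=cloud(c)
print('outer corners LF,RF',ray(c,[(453,197),(142,197)],.065))
hsv=cv2.cvtColor(c['color'],cv2.COLOR_RGB2HSV)
# platform grey front inner edge and white rim via subpixel lines
P=ray(c,[(453,197),(142,197)],.065)[:,:2]
d=P[0]-P[1];L=np.linalg.norm(d);yaw=np.arctan2(-d[0],d[1]);print('L',L,'yaw',yaw)
# depth-supported edges
m=(abs(W[...,2]-.065)<.003)
m=m&(W[...,0]<.75)
n,lab,st,_=cv2.connectedComponentsWithStats(m.astype(np.uint8));k=1+st[1:,4].argmax();p=W[lab==k]
print(st[k],cv2.minAreaRect(p[:,:2].astype(np.float32)))
ex=np.array([np.cos(yaw),np.sin(yaw)]);ey=np.array([-ex[1],ex[0]])
O=P.mean(0)+.09*ex;print('O',O)
np.save('fr.npy',[*O,yaw])
S=np.stack([(W[...,:2]-O)@ex,(W[...,:2]-O)@ey,W[...,2]],-1)
# teal mask
t=(hsv[...,0]>80)&(hsv[...,0]<105)&(hsv[...,1]>90)
q=S[t&(abs(S[...,2]-.105)<.004)]
print('rack top',len(q),cv2.minAreaRect(q[:,:2].astype(np.float32)),cv2.boxPoints(cv2.minAreaRect(q[:,:2].astype(np.float32))))
cs=ray(c,[(408,255),(250,289),(262,354)],.105)[:,:2]-O;print(np.c_[cs@ex,cs@ey])
# obstacles from all views
for f in('wrist1','scene0','side0','scene1'):
    w=cloud(ld(f+'.pkl'));s=np.stack([(w[...,:2]-O)@ex,(w[...,:2]-O)@ey,w[...,2]],-1)
    b=(s[...,1]<-.165)&(s[...,1]>-.4)&(s[...,0]>-.15)&(s[...,0]<.3)&(s[...,2]>.04)
    g=s[b]; g=g[(g[:,1]<-.165)]
    print(f,len(g))
    for xa in np.arange(-.1,.25,.05):
        h=g[(g[:,0]>=xa)&(g[:,0]<xa+.05)]
        if len(h)>5: print('  x',round(xa,2),'ymax',np.percentile(h[:,1],98).round(3),'zmax',h[:,2].max().round(3))
    b=(s[...,0]>.1)&(s[...,0]<.3)&(abs(s[...,1])<.25)&(s[...,2]>.05)
    g=s[b]
    for ya in np.arange(-.25,.25,.05):
        h=g[(g[:,1]>=ya)&(g[:,1]<ya+.05)]
        if len(h)>5: print('  behind y',round(ya,2),'xmin',np.percentile(h[:,0],2).round(3),'zmax',h[:,2].max().round(3))
E
```

```text
outer corners LF,RF [[ 0.40366794  0.18669065  0.065     ]
 [ 0.45570723 -0.11508334  0.065     ]]
L 0.3062280612684806 yaw 0.17076510016617838
[  141   195   313   157 27169] ((0.5128647685050964, 0.04976935684680939), (0.17133589088916779, 0.31016185879707336), 10.04203987121582)
O [0.51837854 0.05109793]
rack top 5594 ((0.015553156845271587, 0.035824332386255264), (0.06814374029636383, 0.1595609188079834), 10.58641529083252) [[-0.0325959   0.10798722]
 [-0.00328165 -0.0488578 ]
 [ 0.06370222 -0.03633855]
 [ 0.03438796  0.12050647]]
[[-0.04303708  0.10249096]
 [-0.00935952 -0.0442892 ]
 [ 0.0601229  -0.03539542]]
wrist1 14833
  x -0.1 ymax -0.203 zmax 0.11
  x -0.05 ymax -0.206 zmax 0.138
  x 0.0 ymax -0.213 zmax 0.151
  x 0.05 ymax -0.22 zmax 0.105
  x 0.1 ymax -0.228 zmax 0.056
  behind y -0.25 xmin 0.1 zmax 0.056
  behind y -0.1 xmin 0.14 zmax 0.152
  behind y -0.05 xmin 0.142 zmax 0.153
  behind y -0.0 xmin 0.149 zmax 0.149
  behind y 0.05 xmin 0.156 zmax 0.146
  behind y 0.1 xmin 0.164 zmax 0.144
  behind y 0.15 xmin 0.172 zmax 0.14
  behind y 0.2 xmin 0.207 zmax 0.111
scene0 
[... 1132 characters left out ...]
3 zmax 0.215
  behind y 0.15 xmin 0.17 zmax 0.187
  behind y 0.2 xmin 0.139 zmax 0.228
scene1 12776
  x -0.1 ymax -0.212 zmax 0.129
  x -0.05 ymax -0.219 zmax 0.154
  x 0.0 ymax -0.23 zmax 0.267
  x 0.05 ymax -0.242 zmax 0.276
  x 0.1 ymax -0.249 zmax 0.276
  x 0.15 ymax -0.297 zmax 0.276
  x 0.2 ymax -0.265 zmax 0.556
  behind y -0.25 xmin 0.106 zmax 0.556
  behind y -0.2 xmin 0.26 zmax 0.556
  behind y -0.15 xmin 0.152 zmax 0.556
  behind y -0.1 xmin 0.144 zmax 0.554
  behind y -0.05 xmin 0.139 zmax 0.513
  behind y -0.0 xmin 0.145 zmax 0.512
  behind y 0.05 xmin 0.153 zmax 0.231
  behind y 0.1 xmin 0.161 zmax 0.218
  behind y 0.15 xmin 0.167 zmax 0.174
  behind y 0.2 xmin 0.149 zmax 0.229
```

```bash
cat >> h.py <<'E'
O=np.array([.5178,.0511]);yaw=.173
ex=np.array([np.cos(yaw),np.sin(yaw)]);ey=np.array([-ex[1],ex[0]])
def toS(W): return np.stack([(W[...,:2]-O)@ex,(W[...,:2]-O)@ey,W[...,2]],-1)
def toW(s): s=np.asarray(s,float);return np.r_[O+s[0]*ex+s[1]*ey,s[2]]
def delta(obs,s,jaw=0.):
    """tool shift mm and roll deg to S-pose s with jaw z axis at angle jaw (rad, ccw) from shaker y"""
    from scipy.spatial.transform import Rotation as Ro
    T=Ro.from_euler('xyz',obs['eef_rot']).as_matrix()
    d=T.T@(toW(s)-obs['ee_pos'])*1000
    a=np.arctan2(-T[0,2],T[1,2]); r=-np.degrees(yaw+jaw-a)
    return d.round(1),r.round(2)
E
python3 - <<'E'
from h import *
from station import ctrl
o=ctrl.get_obs();print(toS(o['ee_pos']))
for s in [(-.065,.036,.15),(-.065,.036,.071),(-.02,.036,.071),(0,.036,.071)]: print(s,delta(o,s))
E
```

```text
[-0.07659984  0.01409915  0.27051279]
(-0.065, 0.036, 0.15) (array([120.5, -11.6,  21.9]), np.float64(-0.05))
(-0.065, 0.036, 0.071) (array([199.5, -11.6,  21.9]), np.float64(-0.05))
(-0.02, 0.036, 0.071) (array([199.5, -56.6,  21.9]), np.float64(-0.05))
(0, 0.036, 0.071) (array([199.5, -76.6,  22. ]), np.float64(-0.05))
```

>>> {"fn": "servo_tool", "kwargs": {"motion": [30, -6, 12, 0, 75, -9, 22, 0, 120, -9, 22, 0, 160, -9, 22, 0, 185, -9, 22, 0, 197, -9, 22, 0, 200, -9, 22, 0, 200, -9, 22, 0]}}

```text
time_s: 2.62
ee_pos: [0.4458, 0.074, 0.0712]
eef_rot: [-1.656, 1.57, 0.085]
force: [0.1, 0.1, 0.4]
grip_width: 0.0939
```

```bash
cat > look.py <<'E'
from h import *
from station import ctrl
import sys
k=sys.argv[1]
o=ctrl.get_obs();print(o['time_s'],toS(o['ee_pos']).round(4),o['force'].round(1),o['grip_width'])
for n in sys.argv[2:]:
    c=ctrl.camera(n); pickle.dump(c,open(n+k+'.pkl','wb')); im=c['color'][:,:,::-1]
    if n=='scene': im=cv2.resize(im[190:300,240:400],(800,550),interpolation=cv2.INTER_CUBIC)
    if n=='side': im=cv2.resize(im[200:300,270:420],(780,520),interpolation=cv2.INTER_CUBIC)
    cv2.imwrite(f'pics/{n}{k}.png',im)
    hsv=cv2.cvtColor(c['color'],cv2.COLOR_RGB2HSV);S=toS(cloud(c))
    t=(hsv[...,0]>80)&(hsv[...,0]<105)&(hsv[...,1]>90)&(abs(S[...,2]-.105)<.004)&(abs(S[...,1])<.2)&(abs(S[...,0])<.15)
    q=S[t]
    if len(q)>50:
        r=cv2.minAreaRect(q[:,:2].astype(np.float32));print(n,len(q),r[0],r[1],r[2]);print(cv2.boxPoints(r).round(3).tolist())
E
python3 look.py 2 wrist scene
```

```text
2.625 [-0.0669  0.035   0.0712] [0.1 0.1 0.4] 0.0939222413910335
wrist 7972 (-0.0017098234966397285, 0.034390196204185486) (0.029663709923624992, 0.16256938874721527) 0.16788144409656525
[[-0.017000000923871994, 0.11599999666213989], [-0.01600000075995922, -0.04699999839067459], [0.013000000268220901, -0.04699999839067459], [0.013000000268220901, 0.11599999666213989]]
scene 198 (0.008666284382343292, 0.033828575164079666) (0.0649576485157013, 0.16086050868034363) 13.298661231994629
[[-0.04100000113248825, 0.10499999672174454], [-0.004000000189989805, -0.052000001072883606], [0.05900000035762787, -0.03700000047683716], [0.02199999988079071, 0.11999999731779099]]
```

View pics/wrist2.png

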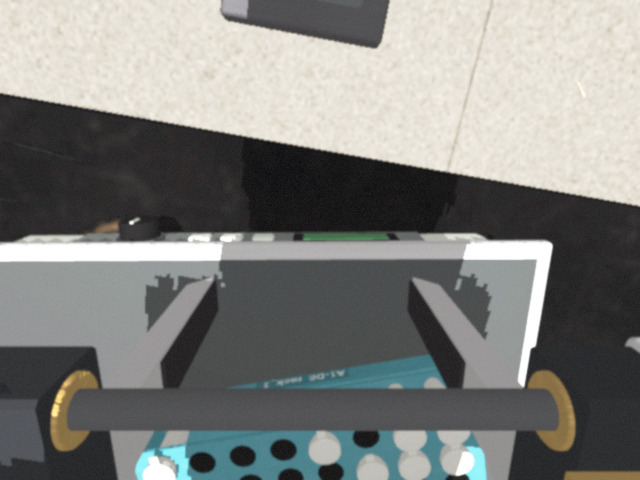

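View pics/scene2.png

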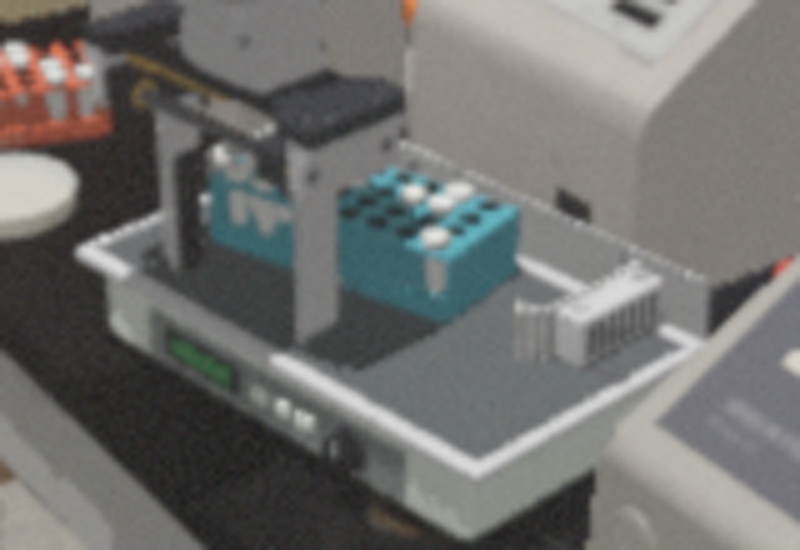

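>>> {"fn": "servo_tool", "kwargs": {"motion": [0, -4, 0, 0, 0, -8, 0, 0, 0, -12, 0, 0, 0, -16, 0, 0, 0, -20, 0, 0, 0, -24, 0, 0, 0, -28, 0, 0, 0, -32, 0, 0, 0, -36, 0, 0, 0, -40, 0, 0, 0, -44, 0, 0, 0, -48, 0, 0, 0, -52, 0, 0, 0, -55, 0, 0]}}

```text
time_s: 4.47
ee_pos: [0.4999, 0.0832, 0.0704]
eef_rot: [2.09, 1.571, -2.452]
force: [-1.2, -1.0, 0.4]
grip_width: 0.0939
```

```bash
python3 look.py 3 scene side
```

```text
4.475 [-0.0121  0.0347  0.0704] [-1.2 -1.   0.4] 0.09388065870073352
scene 120 (0.029953625053167343, 0.026347652077674866) (0.06461740285158157, 0.15665960311889648) 1.3366502523422241
[[-0.004000000189989805, 0.10400000214576721], [-0.0010000000474974513, -0.05299999937415123], [0.06400000303983688, -0.050999999046325684], [0.05999999865889549, 0.10499999672174454]]
side 137 (0.03330177441239357, 0.009054824709892273) (0.0682029128074646, 0.13258640468120575) 1.5522313117980957
[[-0.003000000026077032, 0.07400000095367432], [0.0010000000474974513, -0.057999998331069946], [0.0689999982714653, -0.0560000017285347], [0.06599999964237213, 0.07599999755620956]]
```

View pics/scene3.png

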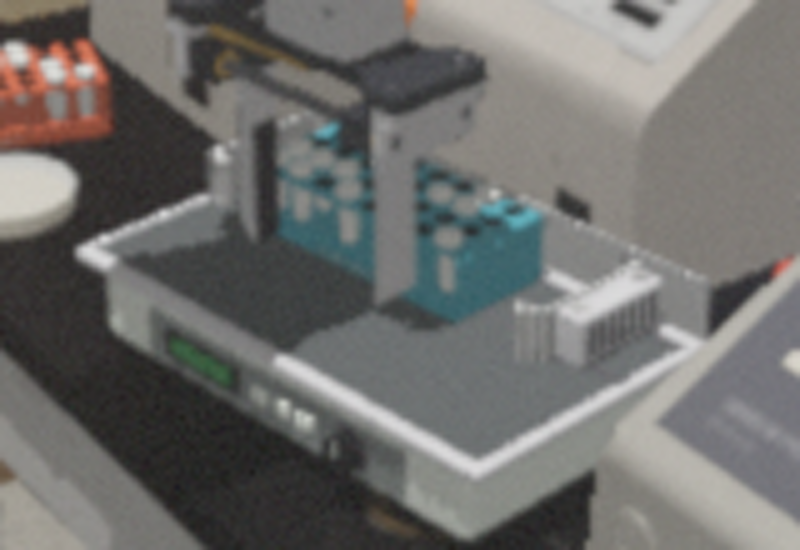

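>>> {"fn": "servo_tool", "kwargs": {"motion": [0, -3, 0, 0, 0, -6, 0, 0, 0, -8, 0, 0, 0, -9, 0, 0, 0, -10, 0, 0, 0, -11, 0, 0, 0, -11, 0, 0]}}

```text
time_s: 5.45
ee_pos: [0.5106, 0.085, 0.0705]
eef_rot: [-1.55, 1.57, 0.191]
force: [-1.1, -0.7, 0.1]
grip_width: 0.0941
```

```bash
python3 look.py 4 scene
```

```text
5.45 [-0.0012  0.0346  0.0705] [-1.1 -0.7  0.1] 0.09408079501449883
scene 102 (0.03545084223151207, 0.02455063909292221) (0.06597450375556946, 0.1554356962442398) 2.805391788482666
[[-0.0010000000474974513, 0.10100000351667404], [0.006000000052154064, -0.054999999701976776], [0.07199999690055847, -0.050999999046325684], [0.06499999761581421, 0.10400000214576721]]
```

>>> {"fn": "servo_tool", "kwargs": {"motion": [0, -1, 0, 0, 0, -2, 0, 0, 0, -3, 0, 0, 0, -3, 0, 0]}}

```text
time_s: 6.0
ee_pos: [0.5124, 0.0853, 0.0704]
eef_rot: [1.614, 1.568, -2.928]
force: [-11.4, -2.8, 7.4]
grip_width: 0.0937
```

>>> {"fn": "servo_tool", "kwargs": {"motion": [0, 6, 0, 0, 0, 18, 0, 0, -15, 32, 0, 0, -60, 40, 0, 0, -120, 40, 0, 0, -150, 40, 0, 0, -155, 40, 0, 0, -155, 40, 0, 0], "gripper": 0}}

```text
time_s: 7.0
ee_pos: [0.4735, 0.0787, 0.2245]
eef_rot: [1.488, 1.57, -3.054]
force: [0.7, 0.1, 0.1]
grip_width: 0.0173
```

```bash
python3 look.py 5 wrist scene; python3 - <<'E'
from h import *
for f in('scene5','wrist5'):
    S=toS(cloud(ld(f+'.pkl')))
    m=(abs(S[...,2]-.095)<.005)&(S[...,1]<-.06)&(S[...,1]>-.17)&(S[...,0]>-.03)&(S[...,0]<.078)
    q=S[m];print(f,len(q));
    if len(q)>5:print(np.percentile(q,[2,10,50,90,98],axis=0).round(3))
E
```

```text
7.0 [-0.0389  0.0348  0.2245] [0.7 0.1 0.1] 0.017254809539110547
wrist 4141 (0.04468296840786934, 0.02809314802289009) (0.1595582365989685, 0.06752446293830872) 89.90287780761719
[[0.010999999940395355, -0.052000001072883606], [0.07800000160932541, -0.052000001072883606], [0.07900000363588333, 0.1080000028014183], [0.010999999940395355, 0.1080000028014183]]
scene 159 (0.03669320046901703, 0.023457210510969162) (0.0660233125090599, 0.1571192741394043) 4.57150411605835
[[-0.0020000000949949026, 0.0989999994635582], [0.009999999776482582, -0.05700000002980232], [0.07599999755620956, -0.052000001072883606], [0.06300000101327896, 0.10400000214576721]]
scene5 233
[[-0.002 -0.151  0.09 ]
 [ 0.009 -0.129  0.091]
 [ 0.044 -0.117  0.095]
 [ 0.077 -0.097  0.098]
 [ 0.078 -0.069  0.099]]
wrist5 1958
[[ 0.001 -0.127  0.091]
 [ 0.012 -0.124  0.093]
 [ 0.039 -0.114  0.095]
 [ 0.068 -0.106  0.096]
 [ 0.075 -0.095  0.097]]
```

View pics/wrist5.png

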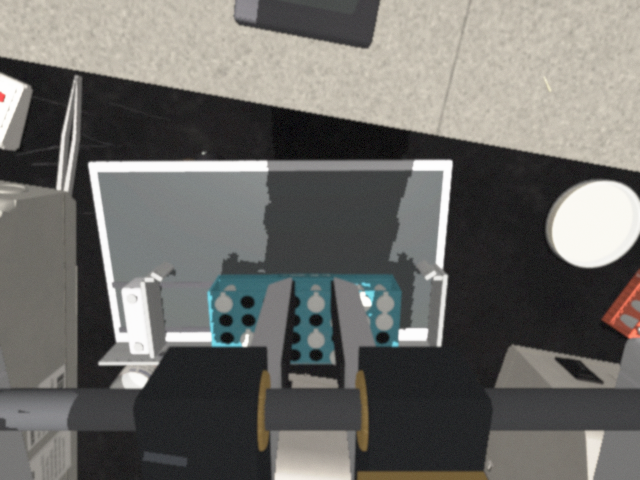

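View pics/scene5.png

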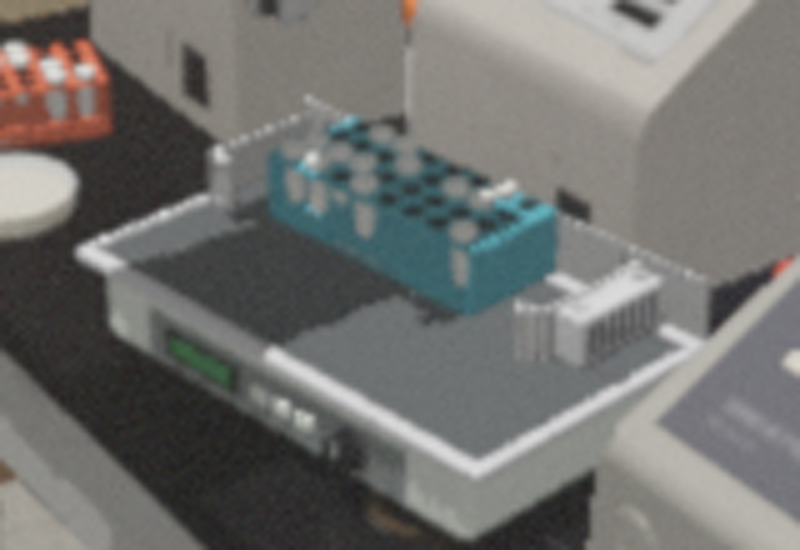

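```bash
python3 - <<'E'
from h import *
from station import ctrl
o=ctrl.get_obs()
for s in [(.033,-.15,.225),(.033,-.15,.079),]: print(s,delta(o,s,-np.pi/2),delta(o,s,np.pi/2))
E
```

```text
(0.033, -0.15, 0.225) (array([  -1.2,  -72.5, -184.6]), np.float64(89.83)) (array([  -1.2,  -72.5, -184.6]), np.float64(-90.17))
(0.033, -0.15, 0.079) (array([ 144.8,  -72.8, -184.6]), np.float64(89.83)) (array([ 144.8,  -72.8, -184.6]), np.float64(-90.17))
```

>>> {"fn": "servo_tool", "kwargs": {"motion": [0, -5, -15, 10, 0, -13, -35, 20, 0, -22, -57, 30, 0, -31, -79, 40, 0, -40, -101, 50, 0, -48, -123, 60, 0, -57, -145, 70, 0, -65, -165, 80, 0, -72, -185, 89.8, 0, -72, -185, 89.8, 0, -72, -185, 89.8]}}

```text
time_s: 8.48
ee_pos: [0.5759, -0.0908, 0.2247]
eef_rot: [2.656, 1.569, 2.833]
force: [-0.0, 0.1, -0.3]
grip_width: 0.0007
```

```bash
python3 look.py 6 wrist; python3 - <<'E'
from h import *
from station import ctrl
o=ctrl.get_obs();print(o['qpos'].round(2))
for s in [(.033,-.152,.079),(.033,-.137,.079),(.033,-.035,.079)]: print(s,delta(o,s,-np.pi/2))
E
```

```text
8.475 [ 0.0328 -0.1498  0.2247] [-0.   0.1 -0.3] 0.0007256317833427601
wrist 6445 (0.04501945152878761, -0.01915571838617325) (0.06738805770874023, 0.0654636099934578) 0.10125720500946045
[[0.010999999940395355, 0.014000000432133675], [0.010999999940395355, -0.052000001072883606], [0.07900000363588333, -0.052000001072883606], [0.07900000363588333, 0.014000000432133675]]
[-0.22  0.36  1.39  0.    1.39 -0.4 ]
(0.033, -0.152, 0.079) (array([146. ,  -2.4,   0.3]), np.float64(0.24))
(0.033, -0.137, 0.079) (array([146. ,  12.6,   0.3]), np.float64(0.24))
(0.033, -0.035, 0.079) (array([146. , 114.6,   0.8]), np.float64(0.24))
```

View pics/wrist6.png

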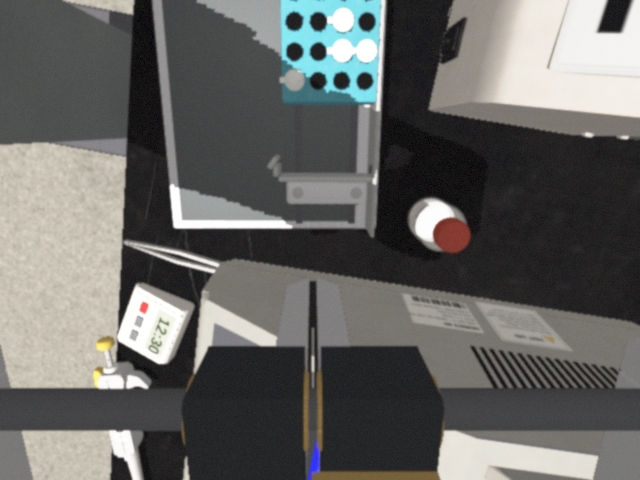

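>>> {"fn": "servo_tool", "kwargs": {"motion": [25, -2, 0, 0.2, 65, -2, 0, 0.2, 105, -2, 0, 0.2, 130, -2, 0, 0.2, 142, -2, 0, 0.2, 146, -2, 0, 0.2, 146, -2, 0, 0.2]}}

```text
time_s: 9.4
ee_pos: [0.577, -0.0933, 0.0802]
eef_rot: [-0.375, 1.57, -0.204]
force: [-0.0, -0.0, -0.1]
grip_width: -0.0
```

```bash
python3 look.py 7 scene wrist
```

```text
9.4 [ 0.0334 -0.1524  0.0802] [-0.  -0.  -0.1] -1.1419721568198021e-05
scene 266 (0.04030928760766983, 0.025778986513614655) (0.06700161099433899, 0.15721029043197632) 1.1051913499832153
[[0.004999999888241291, 0.10400000214576721], [0.00800000037997961, -0.05299999937415123], [0.07500000298023224, -0.052000001072883606], [0.07199999690055847, 0.10499999672174454]]
wrist 8698 (0.044942133128643036, -0.04075954109430313) (0.0228439774364233, 0.06759639829397202) 89.97126770019531
[[0.010999999940395355, -0.052000001072883606], [0.07900000363588333, -0.052000001072883606], [0.07900000363588333, -0.028999999165534973], [0.010999999940395355, -0.028999999165534973]]
```

View pics/scene7.png

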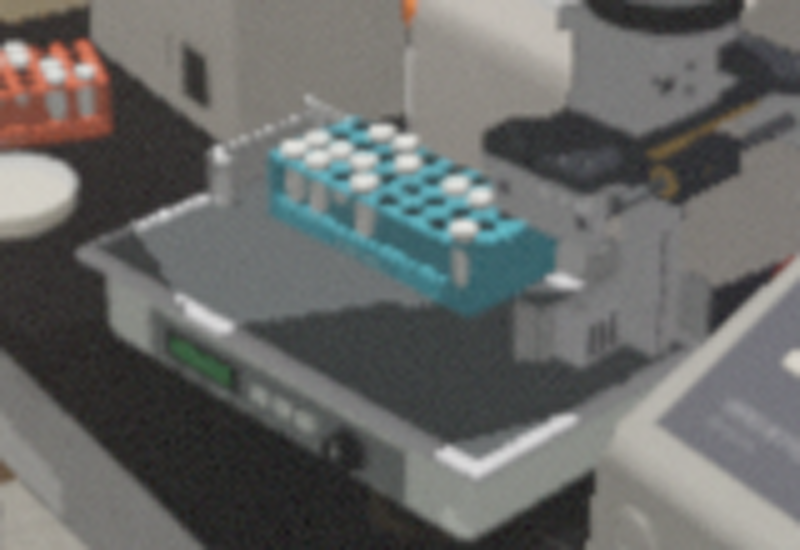

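View pics/wrist7.png

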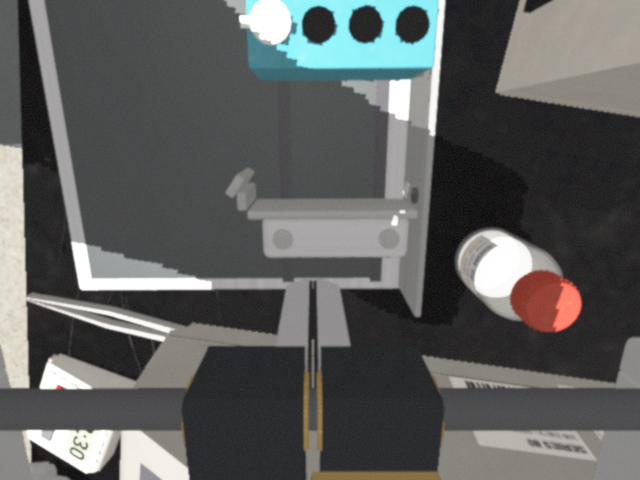

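>>> {"fn": "servo_tool", "kwargs": {"motion": [0, 4, 0, 0, 0, 9, 0, 0, 0, 14, 0, 0, 0, 19, 0, 0, 0, 24, 0, 0, 0, 29, 0, 0, 0, 34, 0, 0, 0, 39, 0, 0, 0, 44, 0, 0, 0, 49, 0, 0, 0, 54, 0, 0, 0, 58, 0, 0, 0, 60, 0, 0]}}

```text
time_s: 11.12
ee_pos: [0.5664, -0.034, 0.0794]
eef_rot: [2.552, 1.571, 2.723]
force: [-0.5, -2.9, 1.7]
grip_width: 0.0006
```

```bash
python3 look.py 8 wrist scene
```

```text
11.125 [ 0.0332 -0.0922  0.0794] [-0.5 -2.9  1.7] 0.0006298003338762838
wrist 25097 (0.04476722329854965, -0.010373543947935104) (0.06759658455848694, 0.08223888278007507) 0.05011102929711342
[[0.010999999940395355, 0.03099999949336052], [0.010999999940395355, -0.052000001072883606], [0.07900000363588333, -0.050999999046325684], [0.07900000363588333, 0.03099999949336052]]
scene 222 (0.0346590057015419, 0.025595776736736298) (0.15888038277626038, 0.05811737850308418) 88.13046264648438
[[0.003000000026077032, -0.05299999937415123], [0.061000000685453415, -0.054999999701976776], [0.06599999964237213, 0.10400000214576721], [0.00800000037997961, 0.10599999874830246]]
```

View pics/wrist8.png

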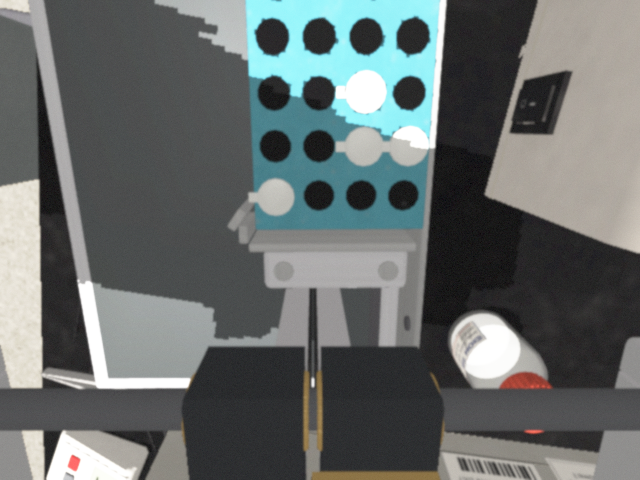

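>>> {"fn": "servo_tool", "kwargs": {"motion": [0, 3, 0, 0, 0, 6, 0, 0, 0, 9, 0, 0, 0, 12, 0, 0, 0, 15, 0, 0, 0, 18, 0, 0, 0, 21, 0, 0, 0, 24, 0, 0, 0, 27, 0, 0, 0, 29, 0, 0]}}

```text
time_s: 12.48
ee_pos: [0.5615, -0.0054, 0.0794]
eef_rot: [2.824, 1.571, 2.994]
force: [-0.2, -3.5, -1.3]
grip_width: 0.001
```

```bash
python3 look.py 9 scene wrist
```

```text
12.475 [ 0.0333 -0.0632  0.0794] [-0.2 -3.5 -1.3] 0.0010048118941861357
scene 196 (0.0329689122736454, 0.04519452899694443) (0.1576947569847107, 0.06102924048900604) 84.94400787353516
[[-0.004000000189989805, -0.03099999949336052], [0.0560000017285347, -0.035999998450279236], [0.07000000029802322, 0.12099999934434891], [0.009999999776482582, 0.12600000202655792]]
wrist 25647 (0.04459458962082863, 0.014315962791442871) (0.06756418198347092, 0.09044711291790009) 0.11959448456764221
[[0.010999999940395355, 0.05900000035762787], [0.010999999940395355, -0.03099999949336052], [0.07800000160932541, -0.03099999949336052], [0.07800000160932541, 0.05999999865889549]]
```

View pics/scene9.png

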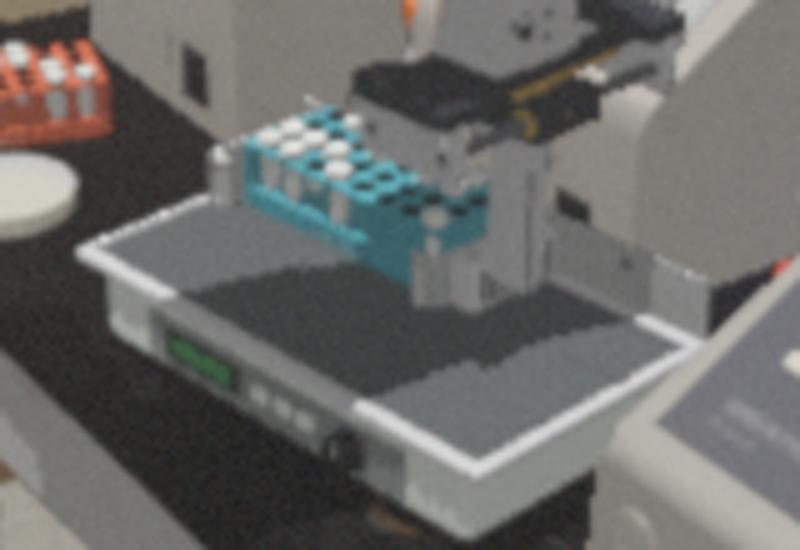

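>>> {"fn": "servo_tool", "kwargs": {"motion": [0, 3, 0, 0, 0, 6, 0, 0, 0, 8, 0, 0, 0, 10, 0, 0, 0, 12, 0, 0, 0, 13, 0, 0]}}

```text
time_s: 13.32
ee_pos: [0.5593, 0.0073, 0.0794]
eef_rot: [3.031, 1.571, -3.082]
force: [-1.1, -4.5, -1.3]
grip_width: 0.0006
```

>>> {"fn": "servo_tool", "kwargs": {"motion": [0, 1, 0, 0, 0, 2, 0, 0, 0, 2, 0, 0]}}

```text
time_s: 13.7
ee_pos: [0.5589, 0.0092, 0.0794]
eef_rot: [2.503, 1.57, 2.673]
force: [-1.7, -3.9, -0.6]
grip_width: 0.0007
```

>>> {"fn": "servo_tool", "kwargs": {"motion": [0, 1, 0, 0, 0, 2, 0, 0, 0, 2, 0, 0]}}

```text
time_s: 14.08
ee_pos: [0.5588, 0.01, 0.0794]
eef_rot: [-1.629, 1.569, -1.459]
force: [-0.6, -13.2, -1.9]
grip_width: 0.0007
```

```bash
python3 look.py 10 scene wrist
```

```text
14.075 [ 0.0333 -0.0476  0.0794] [ -0.6 -13.2  -1.9] 0.0007199268731206396
scene 186 (0.03690318018198013, 0.06028907373547554) (0.05891890823841095, 0.15474669635295868) 1.1365132331848145
[[0.006000000052154064, 0.13699999451637268], [0.008999999612569809, -0.017999999225139618], [0.06800000369548798, -0.01600000075995922], [0.06499999761581421, 0.1379999965429306]]
wrist 25676 (0.04452013224363327, 0.0297854021191597) (0.06754999607801437, 0.09053978323936462) 0.25250157713890076
[[0.010999999940395355, 0.07500000298023224], [0.010999999940395355, -0.01600000075995922], [0.07800000160932541, -0.014999999664723873], [0.07800000160932541, 0.07500000298023224]]
```

View pics/wrist10.png

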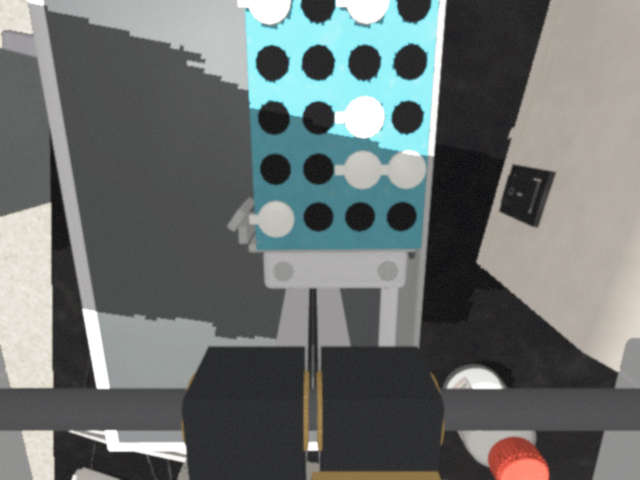

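>>> {"fn": "servo_tool", "kwargs": {"motion": [0, 1, 0, 0, 0, 1, 0, 0]}}

```text
time_s: 14.42
ee_pos: [0.5588, 0.01, 0.0795]
eef_rot: [-1.557, 1.568, -1.388]
force: [0.7, -19.4, -2.4]
grip_width: 0.0008
```

>>> {"fn": "servo_tool", "kwargs": {"motion": [0, -5, 0, 0, 0, -14, 0, 0, -5, -20, 0, 0, -40, -20, 0, 0, -90, -20, 0, 0, -140, -10, 0, 0, -180, 0, 0, 0, -200, 0, 0, 0, -200, 0, 0, 0, -200, 0, 0, 0]}}

```text
time_s: 15.68
ee_pos: [0.5582, 0.012, 0.2783]
eef_rot: [2.874, 1.569, 3.044]
force: [-0.6, -1.1, -0.4]
grip_width: 0.0003
```

```bash
python3 look.py 11 scene wrist
```

```text
15.675 [ 0.0331 -0.0455  0.2783] [-0.6 -1.1 -0.4] 0.000279025725655266
scene 207 (0.04162343591451645, 0.05801481008529663) (0.07091879844665527, 0.15530861914157867) 3.568387508392334
[[0.0010000000474974513, 0.13300000131130219], [0.010999999940395355, -0.02199999988079071], [0.0820000022649765, -0.017000000923871994], [0.07199999690055847, 0.1379999965429306]]
wrist 8401 (0.044854242354631424, 0.05920010060071945) (0.06721795350313187, 0.1467452496290207) 0.05083514750003815
[[0.010999999940395355, 0.13300000131130219], [0.010999999940395355, -0.014000000432133675], [0.07900000363588333, -0.014000000432133675], [0.07800000160932541, 0.13300000131130219]]
```

View pics/wrist11.png

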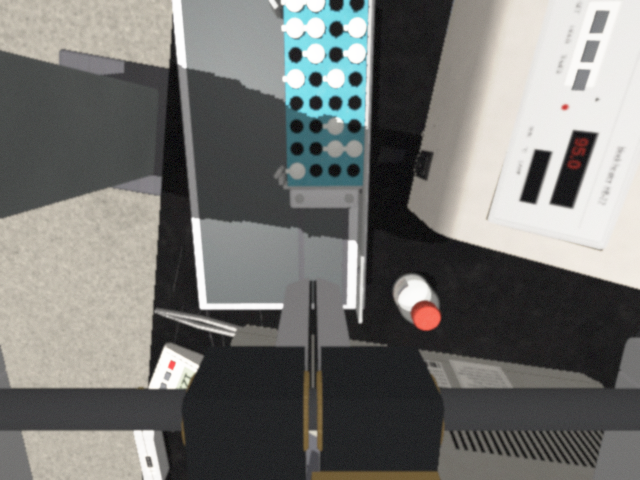

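View pics/scene11.png

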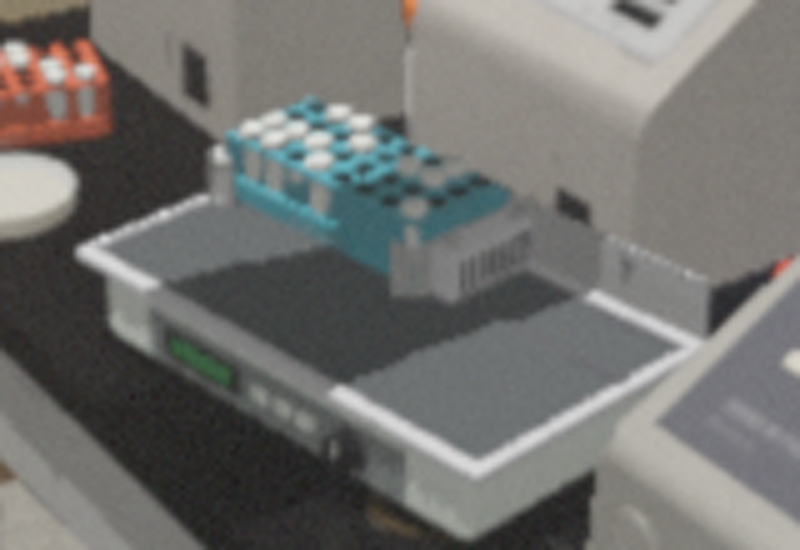

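>>> {"fn": "servo_tool", "kwargs": {"motion": [0, 30, 0, 0, 0, 70, 0, 0, 0, 100, 0, 0, 0, 110, 0, 0, 0, 110, 0, 0, 0, 110, 0, 0]}}

```text
time_s: 16.52
ee_pos: [0.5401, 0.1195, 0.2793]
eef_rot: [-2.611, 1.57, -2.441]
force: [-0.5, 0.7, 0.5]
grip_width: 0.0006
```

```bash
python3 look.py 12 wrist
```

```text
16.525 [0.0338 0.0636 0.2793] [-0.5  0.7  0.5] 0.0005770186524101039
wrist 6621 (0.044635020196437836, 0.0649142861366272) (0.06734662503004074, 0.1582537442445755) 0.10777277499437332
[[0.010999999940395355, 0.14399999380111694], [0.010999999940395355, -0.014000000432133675], [0.07800000160932541, -0.014000000432133675], [0.07800000160932541, 0.14399999380111694]]
```

View pics/wrist12.png

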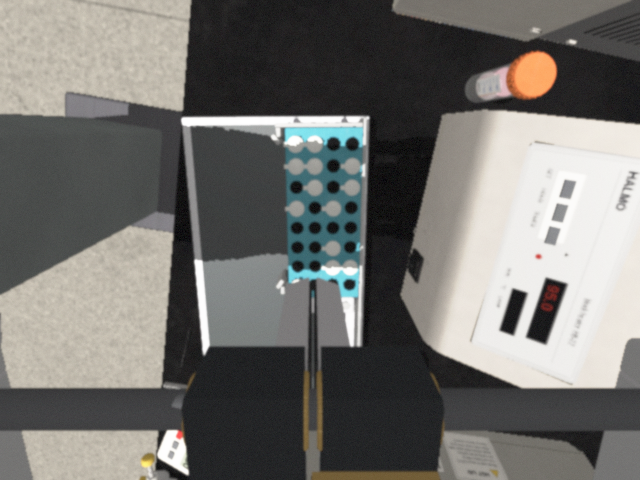

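The overhead view shows the rack touching the end plate at the top (row ~127). Its front is behind the lip (281,135), and it lies flush along the fence (column ~365). The measured centre is (0.0446, 0.0649) at 0.002 rad, against a home of (0.045, 0.065). I'm handing in.

```bash
python3 - <<'E'
from station import ctrl
print(ctrl.hand_in())
E
```

```text
the job is handed in; nothing more can be done
None
```

The rack is home on the shaker, flat against the rear fence and held at both ends. I handed the job in at about 16.5 s of the 42 s allowed; no verdict is reported.

- **What I did:** I pushed the rack square against the fence with the open fingers, stopping at about 12 N of contact. Then I pushed the end block left with the closed fingers until the rack stopped against the end plate. One more millimetre of commanded push raised the force to about 19 N with no movement.
- **Last checks:** From above, the rack's centre measured x = 44.6 mm and y = 64.9 mm in the shaker's frame, against a home of 45 and 65 mm. It was turned about 0.002 rad from the fence. The block was against the rack's right end, at a joint value of about 0.105 judged from the rack's right end. The gripper was about 0.21 m above the platform, touching nothing.
- **Disagreement:** The scene camera's coarser, partly hidden view gave a position up to about 7 mm different and an angle of up to 0.06 rad. I relied on the close wrist-camera view and the contact forces instead.
- **Other things:** I did not measure the surrounding items again. None looked moved in the pictures, and the arm met no unexpected force.

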